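Steady the rocking pour-over stand and put the dripper on

TASK

The pour-over stand has been left askew with two of its four feet up on the drip tray, so it rocks. Turn it where it stands (the mug stays upright underneath, so do not lift the stand off over it) until it straddles the tray lengthwise, steady with all four feet on the counter and its hole over the mug, and let go; then set the white dripper gently into the hole, flange flat on the plank. Leave the other things on the counter alone.

Things in the scene. Friction and masses are not known exactly. Their poses are not given: they have to be found in the camera images.
- pour_stand: Loose pour-over stand, 0.45 kg: light wood plank 60 mm wide (x), 182 long (y), 14 thick, on four splayed steel legs with round black rubber feet (16 mm diameter). Origin under the middle, at the feet's undersides; z up. Plank from z = 126 to 140 mm. Legs run from x = +-21 mm under the plank to +-60 at the feet, at y = +-72. Grip across the plank's 60 mm at its middle. A half turn looks the same.
- stand_hole (a point): Centre of the plank's round through hole (47 mm diameter), at the plank's top, on the stand's axis. At the start the stand's y axis is turned 0.3 to 0.6 rad counter-clockwise (from above) from the tray's y axis; feet b and d are up on the tray, foot a leans on the counter, foot c is in the air.
- foot_a (a point): Underside of the stand's foot at stand x = -60, y = +72 mm. Its height is 0 when it stands on the counter, 10 mm on the tray.
- foot_b (a point): Underside of the foot at stand x = +60, y = +72 mm.
- foot_c (a point): Underside of the foot at stand x = +60, y = -72 mm.
- foot_d (a point): Underside of the foot at stand x = -60, y = -72 mm.
- drip_tray: Slim steel drip tray with a slatted top, fixed to the counter: 84 mm wide (its x), 280 mm long (its y), 10 mm high. Origin under its centre, on the counter. With the plank along the tray and centred over it, the feet stand beside the tray's long sides, 10 mm clear of each.
- mug_axis (a point): Centre of the underside of the big teal mug (loose, 82 mm outside diameter, 93 mm high, rim 103 mm above the counter), standing on the tray under the stand, within 10 mm of the tray's centre. z is the mug's axis. Its handle reaches out 75 mm from the axis, roughly to the tray's -x side, between the legs.
- dripper: White one-cup dripper, loose, 0.22 kg, 88 mm high, standing on the counter. Origin: centre of the collar's underside; z up. Collar 40 mm diameter up to z = 8 mm, flange 74 mm from 8 to 13 (rests on the plank), open cup above, 64 mm outside diameter, straight from 60 to 88. Loop handle out to 62 mm on its -x side, z 31 to 77. Grip the cup across y. Seated, its origin is 8 mm below the plank top.
- milk_jug: Bystander: small steel milk jug, 80x74x76 mm, origin under its middle. Leave alone.
- tamper: Bystander: coffee tamper, steel foot and wooden handle, 58x58x83 mm, origin under its middle. Leave alone.
- tip_jar: Bystander: glass jar with coins, 69x68x92 mm, origin under its middle. Leave alone.
- stirrer_cup: Bystander: black cup of wooden stirrers, 64x64x142 mm, origin under its middle. Leave alone.
- reusable_cup: Bystander: cup with a cork band and a green lid, 73x73x100 mm, origin under its middle. Leave alone.
- lid_stack: Bystander: stack of white cup lids, 73x74x45 mm, origin under its middle. Leave alone.
There are look-alikes about, which are no part of the job. Leave any purple look-alike of the dripper alone.

How it is judged:
By the outcome, as a careful person would: the job done as asked, in the order asked, and still so for the second after the job is handed in, with the robot touching nothing.
It also fails if it takes over 54 s, if anything falls off the work surface, if the arm or the gripper's body presses on something with over 40 N, if the wrist force passes 120 N, or if a joint passes its speed limit or range.

ROBOT

A 6-joint arm with a two-finger parallel gripper is mounted at the origin on a cart in front of the work surface, level with it; the furniture and walls round the work are solid. World frame = base frame: x ahead of the robot, y to its left, z up, the work surface at z = 0. Lengths are in m, angles in degrees, forces in N, time in s.
With the tool pointing down it reaches from about 0.3 to 0.775 m from the base axis. Payload 14.6 kg.
Tool frame: the origin (TCP) lies midway between the tips of the shut fingers; the grasp point (between the pads) lies 19 mm behind it; z points along the fingers, y is the line along which they close (so a half turn about z gives the same grasp; the last joint's range is limited). The gripper opens to 85 mm and grips with 20 to 120 N. Pads are 22 mm wide; open, the fingers measure 114 mm over their backs; the gripper's body (76 mm by 85 mm) begins 54 mm behind the grasp point. The pads swing forward as they close: fully open they stand 13 mm farther back than shut.
Start: joints at [-70.107, 17.183, 87.147, -0, 75.671, -3.816], TCP at [0.221, -0.504, 0.231] pointing down, gripper open.
Joint ranges: [-173.82, 173.82], [-45.26, 126.66], [13.44, 144.39], [-59.66, 239.66], [0, 175.72], [-146.38, 146.38]. Speed limits (degrees/s): [127.2, 127.2, 147.25, 180, 180, 180].

INTERFACE

Orientations are given as a 3x3 rotation matrix whose columns are the frame's x, y, z axes.
In Python, from rig import bot gives the robot as it stands.
- The arm moves only by the shell command python3 -m inch 'ROWS' [FORCE]. ROWS is JSON, one flat list of numbers, 5 for each row, row after row: the opening, from 0 (shut) to 1 (fully open), then the shift along the tool's x, y, z in m, then the turn about the tool's z in degrees. A call has 1 to 20 rows; each row is the pose to reach, as a shift and turn from the pose commanded when the call began, along the tool's axes at that moment; what a row does not reach only later rows make up. A row lasts 1/12 s, in which the tool goes at most 41.7 mm and 7.16 degrees, less where a joint would pass 70% of its speed; a pose out of reach is approached as far as the arm can. A call with a gripper value outside its range is refused whole. The fingers move at their own pace and stop on an object; FORCE is the grip in N (left out, the last holds). Time passes only in rows, so rows that repeat a pose let the fingers close. It gives the time, the measured TCP pose, the force, the opening and the grip force at its end, in the units of the state.
- bot.get_obs(): the state, without advancing time (a new reading comes with each control period).
- bot.read_camera(name): name is "scene" or "top" or "wrist"; returns a dict with "img" (480x640x3 uint8, red, green, blue), "camera_matrix" (3x3 intrinsics, pixels), "k1" (the pictures are not rectified: a ray, as slopes to the right and down, at radius r is drawn at 1 + k1 r^2 times it, then the intrinsics apply), "R" (3x3) and "t" (3): a world point X has camera coordinates R X + t. Camera axes: x right, y down, z forward; pixel columns grow to the right and rows downward; lengths in m; the calibration is good to about 2 mm. A picture is of the moment at which its call begins. There is no depth.
- bot.hand_in(): hands the job in; it is judged then, once.
The state is a dict: "time_s": time; "qpos": joint angles; "joint_vel": joint speeds; "tau": joint torques, N m; "position": TCP position; "tool_rot": TCP orientation; "contact_force": force on the tool from outside, world axes, zero at the start; "torque": the same for the moment, N m; "opening": finger opening in m; "grasp_force": force on a finger pad.
Only numpy, scipy, OpenCV 4.12 (cv2) and the standard library are available. Lean on these libraries where they do the work, as an engineer would, in place of code of your own. Each camera call takes 0.05 s, during which the arm holds its last target. There are 200 camera calls.

## Working session

There is one attempt and no reset: what is moved stays moved. The work goes in short steps, Python scripts to look and compute and a shell command to move; the robot and the scene stay as the last step left them, time stands still between calls to the robot, and variables do not carry over. Pictures are saved under pics/ and viewed, at most 10 in all, crops included, and the job is handed in when it is done.

```bash
mkdir -p pics; ls; python3 - <<'E'
from rig import bot
import cv2,json
o=bot.get_obs();print(o)
for n in ["scene","top"]:
    c=bot.read_camera(n);cv2.imwrite(f"pics/{n}0.png",c["img"][:,:,::-1]);print(n,c["camera_matrix"],c["k1"],c["R"],c["t"])
E
```

```text
pics
{'time_s': 0.0, 'qpos': array([-7.01095162e+01,  1.72168824e+01,  8.71833107e+01,  7.46061828e-04,
        7.56700830e+01, -3.81626451e+00]), 'joint_vel': array([ 0.04741752,  0.04460958, -0.04574564, -0.01581736,  0.015227  ,
       -0.03710136]), 'tau': array([-1.64375233e-03, -5.43505275e+01, -3.61798704e+01, -1.56429055e-04,
        3.97782118e-03,  2.86464092e-05]), 'position': array([ 0.22104141, -0.5033517 ,  0.23068708]), 'tool_rot': array([[ 9.15616564e-01,  4.02052415e-01, -4.05437275e-04],
       [ 4.02052608e-01, -9.15615837e-01,  1.15767141e-03],
       [ 9.42197954e-05, -1.22299023e-03, -9.99999248e-01]]), 'contact_force': array([ 0.54377988,  0.93432696, -0.37215963]), 'torque': array([-0.01161715,  0.00233389,  0.01547252]), 'grasp_force': 0.0, 'opening': 0.08516082049901404}
scene [[624.70668726   0.         325.9310755 ]
 [  0.         624.70668726 245.69247634]
 [  0.           0.           1.        ]] 0.0765353327360644 [[-0.82516485 -0.56465104 -0.01649757]
 [-0.29832094  0.46038601 -0.8360917 ]
 [ 0.4796953  -0.68499192 -0.54834159]] [0.43539077 0.24339072 1.28765764]
top [[593.25566705   0.         325.83811187]
 [  0.         593.25566705 225.3745796 ]
 [  0.           0.           1.        ]] -0.061665800676590964 [[-0.02034726 -0.99974245  0.01005063]
 [-0.99709016  0.01955255 -0.07368111]
 [ 0.07346562 -0.01152059 -0.99723121]] [0.03991151 0.52032996 1.45997058]
```

View pics/scene0.png

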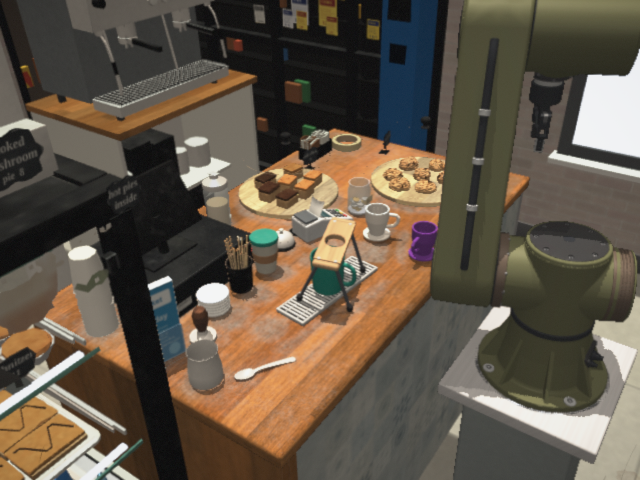

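View pics/top0.png

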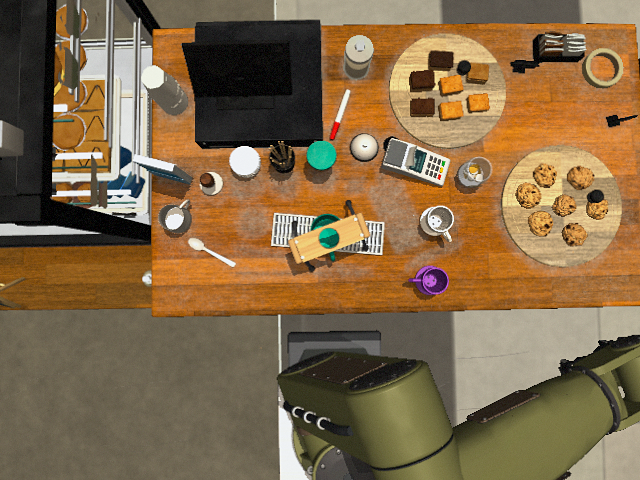

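The top view shows the tray from (272,213) to (384,254), with the stand on it and its hole near (329,238). The white dripper is at (437,221) and the purple one at (432,280). I'll enlarge these areas.

```bash
cat > h.py <<'E'
import numpy as np,cv2
from rig import bot
def ray(c,uv,z):
    K=c["camera_matrix"];d=[c["k1"],0,0,0]
    xy=cv2.undistortPoints(np.array(uv,float).reshape(-1,1,2),K,np.array(d)).reshape(-1,2)
    R=c["R"];C=-R.T@c["t"]
    D=np.c_[xy,np.ones(len(xy))]@R
    return C+D*((np.asarray(z)-C[2])/D[:,2])[:,None]
def proj(c,X):
    r=cv2.Rodrigues(c["R"])[0]
    return cv2.projectPoints(np.array(X,float).reshape(-1,1,3),r,c["t"],c["camera_matrix"],np.array([c["k1"],0,0,0.]))[0].reshape(-1,2)
def crop(c,x0,y0,w,h,s,fn):
    im=c["img"][y0:y0+h,x0:x0+w,::-1]
    cv2.imwrite(fn,cv2.resize(im,None,fx=s,fy=s,interpolation=cv2.INTER_CUBIC))
E
python3 - <<'E'
from h import *
import cv2
a=bot.read_camera("top");b=bot.read_camera("scene")
crop(a,262,190,200,110,4,"pics/topc.png")
crop(b,270,190,160,140,4,"pics/scenec.png")
E
```

```text
(no output)
```

View pics/topc.png

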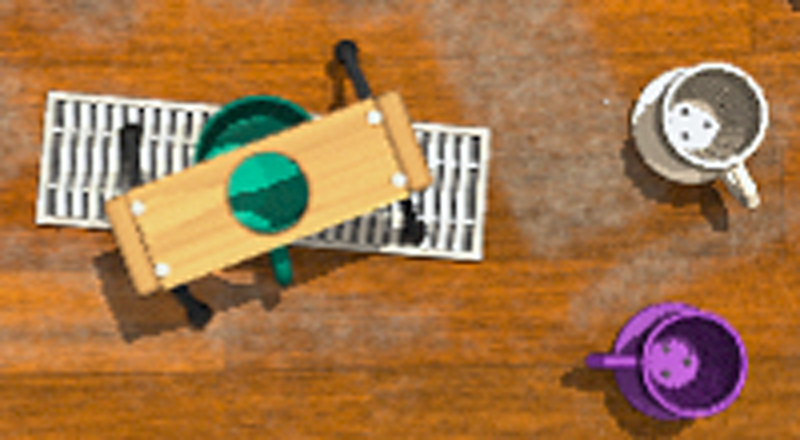

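View pics/scenec.png

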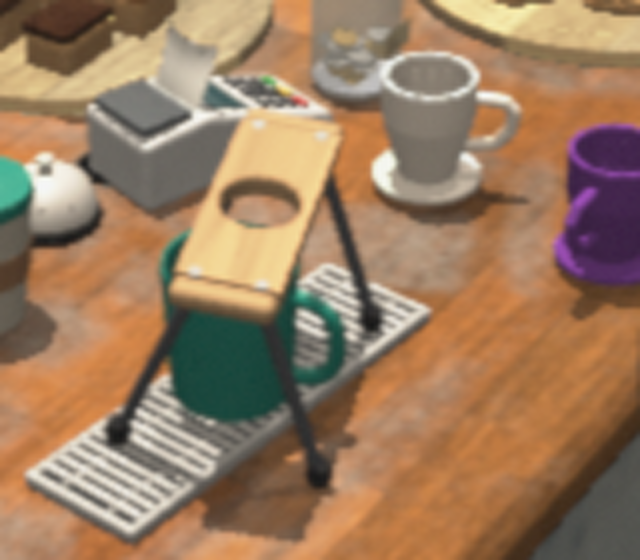

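The crops give these points, in crop pixels at 4x.
- **Tray corners (top):** (49,92), (490,128), (482,262), (37,223).
- **Hole:** (269,193) in top, (260,203) in scene.
- **Feet:** a at (200,315) and c at (345,48) in top. In scene, a is at (318,472), b at (118,432) and d at (372,318).
- **Mug rim arc (top):** (196,150) to (258,97) to (312,120).
- **Dripper:** rim centre (716,115), handle tip (752,203).

```bash
cat > m.py <<'E'
from h import *
from scipy.optimize import least_squares
from scipy.spatial.transform import Rotation as Ro
a=bot.read_camera("top");b=bot.read_camera("scene")
T=lambda p:np.array(p,float)/4+[262,190]-.375
S=lambda p:np.array(p,float)/4+[270,190]-.375
tc=ray(a,T([(49,92),(490,128),(482,262),(37,223)]),[.01]*4)[:,:2]
ctr=tc.mean(0);ly=(tc[0]+tc[3]-tc[1]-tc[2])/2;lx=(tc[0]+tc[1]-tc[2]-tc[3])/2
ty=np.arctan2(-ly[0],ly[1]);print("tray",ctr,"len",np.hypot(*ly),np.hypot(*lx),"yaw",np.degrees(ty),np.degrees(np.arctan2(lx[1],lx[0])))
# stand
P=np.array([[0,0,.14],[-.06,.072,.008],[.06,-.072,.008],[-.06,.072,.008],[.06,.072,.008],[-.06,-.072,.008],[0,0,.14]])
cam=[a,a,a,b,b,b,b]
uv=np.vstack([T([(269,193),(200,315),(345,48)]),S([(318,472),(118,432),(372,318),(260,203)])])
def f(q,full=False):
    X=P@Ro.from_euler("xyz",q[3:]).as_matrix().T+q[:3]
    return (np.vstack([proj(c,x) for c,x in zip(cam,X)])-uv).ravel()
r=least_squares(f,[*ctr,.01,0,0,ty+.4]);q=r.x
M=Ro.from_euler("xyz",q[3:]).as_matrix()
print("stand",q[:3],np.degrees(q[3:]),"res",r.fun.reshape(-1,2).round(1).tolist())
print("hole",M@[0,0,.14]+q[:3],"feet z",[(M@np.array(p)+q[:3])[2].round(4) for p in [(-.06,.072,0),(.06,.072,0),(.06,-.072,0),(-.06,-.072,0)]])
m=ray(a,T([(196,150),(210,125),(230,106),(258,97),(285,102),(312,120)]),[.103]*6)[:,:2]
g=least_squares(lambda c:np.hypot(*(m-c).T)-.041,ctr);print("mug",g.x,g.fun)
d=ray(a,T([(716,115),(754,205)]),[.088,.06])
s=ray(b,S([(429,74),(520,120)]),[.088,.054])
print("dripper",d,s,"ang",np.degrees(np.arctan2(*(d[1]-d[0])[1::-1])),np.degrees(np.arctan2(*(s[1]-s[0])[1::-1])),np.hypot(*(d[1]-d[0])[:2]))
E
python3 m.py
```

```text
tray [0.50077615 0.02497248] len 0.27866759587117457 0.08343399735774794 yaw -5.977937879890888 -5.490868355043873
stand [0.49756719 0.01978346 0.00978603] [-4.17964688 -4.76855154 20.30048966] res [[-0.3, -0.1], [0.1, -0.5], [0.1, 0.5], [0.3, 0.6], [0.2, -0.0], [-0.5, 0.1], [0.1, -0.7]]
hole [0.48314068 0.02532631 0.14893039] feet z [np.float64(-0.0004), np.float64(0.0095), np.float64(0.02), np.float64(0.01)]
mug [0.50014216 0.0270461 ] [-0.00015264 -0.00082475  0.0003406   0.00088043 -0.00010445 -0.00074545]
dripper [[ 0.5273255  -0.24417962  0.088     ]
 [ 0.47430554 -0.27132431  0.06      ]] [[ 0.52835062 -0.24306864  0.088     ]
 [ 0.47519524 -0.27420989  0.054     ]] ang -152.88887041076597 -149.63596284285885 0.05956467095113387
```

Everything fits. The two-camera residuals are below 1 px, the foot heights come out at 0/10/20/10 mm, and the tray and mug sizes match. Stand yaw is 20.3°, tray yaw −5.8°, hole at (0.483,0.025,0.149). I'm moving above the plank.

```bash
python3 -m inch '[1,0.030,-0.025,0,-7, 1,0.060,-0.050,0,-13, 1,0.090,-0.075,0,-19, 1,0.121,-0.101,0,-25, 1,0.151,-0.126,0,-31, 1,0.181,-0.151,0,-37, 1,0.211,-0.177,0,-43, 1,0.241,-0.202,0,-49, 1,0.271,-0.227,0,-55, 1,0.302,-0.252,0,-61, 1,0.332,-0.277,0,-67, 1,0.362,-0.303,0,-73, 1,0.392,-0.328,0,-79, 1,0.422,-0.353,0,-84, 1,0.440,-0.368,0,-86.6, 1,0.4524,-0.3784,0,-86.6, 1,0.4524,-0.3784,0,-86.6, 1,0.4524,-0.3784,0,-86.6]' 40
python3 - <<'E'
from h import *
o=bot.get_obs();print(o["position"],o["tool_rot"].round(4),o["qpos"].round(1))
c=bot.read_camera("wrist");cv2.imwrite("pics/w1.png",c["img"][:,:,::-1])
print(proj(c,[[.483,.0253,.149],[.5009,.025,.01]]))
E
```

```text
time_s: 1.8
position: [0.4831, 0.0251, 0.231]
tool_rot: [[-0.348, 0.937, -0.001], [0.937, 0.348, -0.0], [0.0, -0.001, -1.0]]
contact_force: [-0.3, -0.2, 0.0]
opening: 0.0853
grasp_force: 0.0
[0.48314301 0.02514739 0.23104188] [[-3.482e-01  9.374e-01 -5.000e-04]
 [ 9.374e-01  3.482e-01 -1.000e-04]
 [ 1.000e-04 -5.000e-04 -1.000e+00]] [ -1.4   8.7  97.5  -0.   73.8 -21.7]
[[318.49245756 249.26076525]
 [335.14014236 207.85262335]]
```

View pics/w1.png

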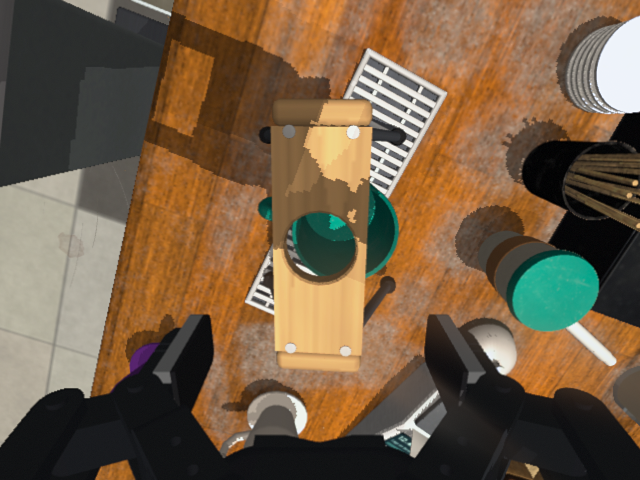

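The hole is at (320,246), 3 px from the predicted position, and the plank is square between the fingers. I'm going down and gripping.

```bash
python3 -m inch '[1,0,0,0.03,0, 1,0,0,0.06,0, 1,0,0,0.09,0, 1,0,0,0.112,0, 1,0,0,0.112,0, 0.6,0,0,0.112,0, 0.5,0,0,0.112,0, 0.4,0,0,0.112,0, 0.4,0,0,0.112,0, 0.4,0,0,0.112,0, 0.4,0,0,0.112,0, 0.4,0,0,0.112,0]' 50
```

```text
time_s: 2.85
position: [0.4842, 0.0244, 0.1214]
tool_rot: [[-0.347, 0.938, 0.004], [0.938, 0.347, -0.0], [-0.002, 0.003, -1.0]]
contact_force: [-1.3, -2.5, 7.2]
opening: 0.059
grasp_force: 53.9
```

```bash
python3 -m inch '[0.4,0,0,-0.004,0, 0.4,0,0,-0.009,0, 0.4,0,0,-0.014,0, 0.4,0,0,-0.018,0, 0.4,0,0,-0.022,0, 0.4,0,0,-0.022,0, 0.4,0,0,-0.022,0, 0.4,0,0,-0.022,0]' 70
python3 - <<'E'
from h import *
for n in ["top","scene"]: 
    c=bot.read_camera(n)
    crop(c,*((262,190) if n=="top" else (270,190)),130,110 if n=="top" else 150,3,f"pics/l_{n}.png")
import numpy as np
A=cv2.imread("pics/l_top.png");B=cv2.imread("pics/l_scene.png")
h=max(len(A),len(B));p=lambda I:cv2.copyMakeBorder(I,0,h-len(I),0,0,0)
cv2.imwrite("pics/l.png",np.hstack([p(A),p(B)]))
E
```

```text
time_s: 3.52
position: [0.4831, 0.0248, 0.1411]
tool_rot: [[-0.347, 0.938, -0.0], [0.938, 0.347, 0.0], [0.0, -0.0, -1.0]]
contact_force: [-0.0, 0.1, -5.4]
opening: 0.059
grasp_force: 76.1
```

View pics/l.png

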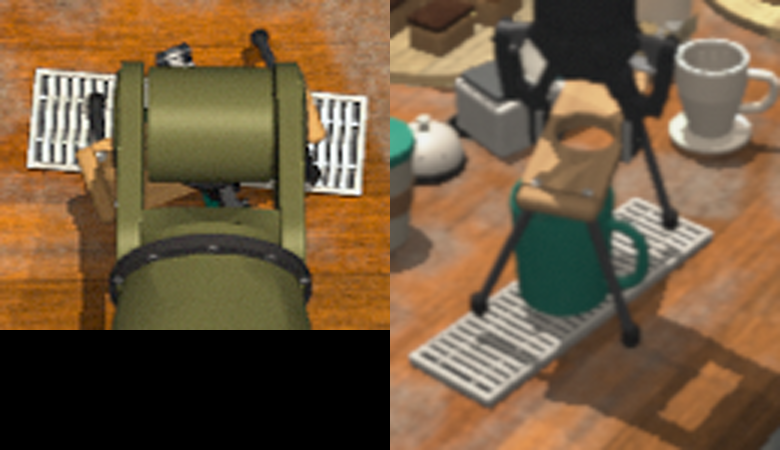

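The stand hangs clear of everything, with about 5 N on the wrist. Feet in the scene panel: b (479,304), a (628,335), d (670,218), hole (587,134). In the top panel: c (262,40), d (315,176). I'm refitting the pose.

```bash
python3 - <<'E'
from h import *
from scipy.optimize import least_squares
from scipy.spatial.transform import Rotation as Ro
a=bot.read_camera("top");b=bot.read_camera("scene")
T=lambda p:np.array(p,float)/3+[262,190]-.33
S=lambda p:(np.array(p,float)-[390,0])/3+[270,190]-.33
F=dict(a=(-.06,.072,.008),b=(.06,.072,.008),c=(.06,-.072,.008),d=(-.06,-.072,.008),h=(0,0,.14))
P=np.array([F[k] for k in "cdabdh"]);cam=[a,a,b,b,b,b]
uv=np.vstack([T([(262,40),(315,176)]),S([(628,335),(479,304),(670,218),(587,134)])])
def f(q):
    X=P@Ro.from_euler("xyz",q[3:]).as_matrix().T+q[:3]
    return (np.vstack([proj(c,x) for c,x in zip(cam,X)])-uv).ravel()
r=least_squares(f,[.49,.02,.02,0,0,.35],loss="soft_l1");q=r.x
M=Ro.from_euler("xyz",q[3:]).as_matrix()
print(q[:3],np.degrees(q[3:]),r.fun.reshape(-1,2).round(1).tolist())
print({k:(M@np.array(v)+q[:3]-[0,0,.008*(k!='h')]).round(4) for k,v in F.items()})
E
```

```text
[0.49589985 0.01912241 0.03039387] [-6.32027149 -5.31143346 19.22669999] [[0.2, -0.8], [-0.6, -0.1], [0.5, 1.2], [-0.1, 0.0], [0.5, -0.1], [-0.1, -0.7]]
{'a': array([0.4156, 0.0679, 0.0169]), 'b': array([0.5285, 0.1072, 0.028 ]), 'c': array([ 0.5742, -0.0284,  0.0438]), 'd': array([ 0.4614, -0.0678,  0.0326]), 'h': array([0.4787, 0.0294, 0.1689])}
```

The grip holds the stand at its old tilt of about 5° (foot a is lowest at 17 mm, so everything clears). I'll turn it by 26.2° with the feet centred over the tray, then level it while lowering.

```bash
python3 -m inch '[0.4,0.0005,0.0006,0,1.3, 0.4,0.0015,0.0017,0,4, 0.4,0.0027,0.003,0,7, 0.4,0.0038,0.0044,0,10, 0.4,0.005,0.006,0,13.2, 0.4,0.006,0.007,0,16.4, 0.4,0.0072,0.0083,0,19.5, 0.4,0.0083,0.0096,0,22.5, 0.4,0.0093,0.0107,0,25, 0.4,0.0097,0.0112,0,26.2, 0.4,0.0097,0.0112,0,26.2, 0.4,0.0097,0.0112,0,26.2, 0.4,0.0097,0.0112,0,26.2]' 70
python3 - <<'E'
from h import *
b=bot.read_camera("scene");crop(b,270,190,160,140,4,"pics/r_scene.png")
E
```

```text
time_s: 4.8
position: [0.4903, 0.0378, 0.1413]
tool_rot: [[0.102, 0.995, -0.0], [0.995, -0.102, 0.0], [0.0, -0.0, -1.0]]
contact_force: [0.4, -0.1, -5.5]
opening: 0.0587
grasp_force: 76.1
```

View pics/r_scene.png

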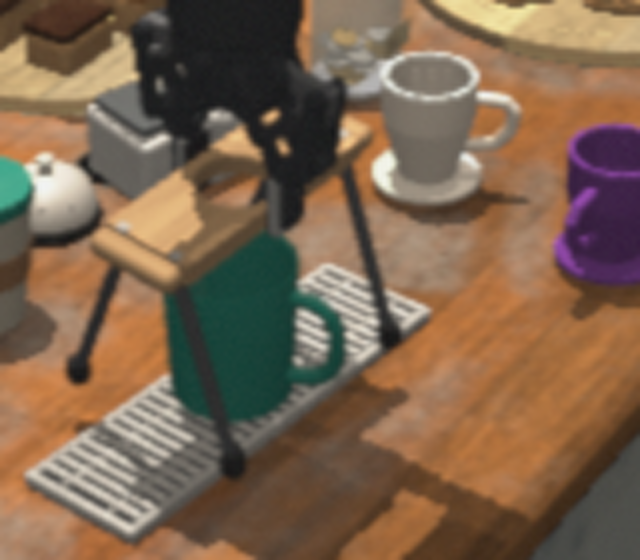

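The mug hasn't moved. Feet: a (232,460), b (78,370), d (388,332). I'm solving the pose with the hole held at the known grip offset.

```bash
cat > fit.py <<'E'
from h import *
from scipy.optimize import least_squares
from scipy.spatial.transform import Rotation as Ro
F=dict(a=(-.06,.072,.008),b=(.06,.072,.008),c=(.06,-.072,.008),d=(-.06,-.072,.008),h=(0,0,.14))
def fit(keys,uv,hole,c,w=1.0):
    P=np.array([F[k] for k in keys])
    def f(q):
        M=Ro.from_euler("xyz",q[3:]).as_matrix()
        return np.r_[(proj(c,P@M.T+q[:3])-uv).ravel(),((M@[0,0,.14]+q[:3])-hole)/.0015*w]
    r=least_squares(f,[.5,.026,.02,0,0,-.1]);q=r.x;M=Ro.from_euler("xyz",q[3:]).as_matrix()
    print(q[:3],np.degrees(q[3:]),r.fun.round(1))
    th=np.radians(-5.9);Rt=np.array([[np.cos(th),-np.sin(th)],[np.sin(th),np.cos(th)]])
    for k,v in F.items():
        X=M@np.array(v)+q[:3]; print(k,"tray xy mm",((X[:2]-[.5008,.025])@Rt*1e3).round(1),"z",(X[2]-.008*(k!='h')).round(4))
E
python3 - <<'E'
from fit import *
b=bot.read_camera("scene")
S=lambda p:np.array(p,float)/4+[270,190]-.375
fit("abd",S([(232,460),(78,370),(388,332)]),np.array([.4903,.0378,.1688]),b)
E
```

```text
[0.50197609 0.02729344 0.02986287] [-3.84790327 -5.04771857 -5.61792257] [ 0.4  0.5 -0.  -0.5 -0.1  0.2  0.2  0.   0.1]
a tray xy mm [-59.5  74.5] z 0.0197
b tray xy mm [60.1 75.1] z 0.0303
c tray xy mm [ 59.9 -68.6] z 0.0399
d tray xy mm [-59.6 -69.2] z 0.0293
h tray xy mm [-11.4  11.7] z 0.169
```

The feet are centred across the tray at ±60 mm, with foot a 19.7 mm up. I'm lowering to near contact, then levelling with a light grip.

```bash
python3 -m inch '[0.4,0,0,0.005,0, 0.4,0,0,0.011,0, 0.4,0,0,0.016,0, 0.4,0,0,0.019,0, 0.4,0,0,0.019,0, 0.4,0,0,0.019,0]' 25
python3 -m inch '[0.4,-0.001,0.0012,0.001,0, 0.4,-0.002,0.0023,0.002,0, 0.4,-0.003,0.0035,0.003,0, 0.4,-0.004,0.0046,0.004,0, 0.4,-0.005,0.0058,0.005,0, 0.4,-0.005,0.0058,0.005,0, 0.4,-0.005,0.0058,0.005,0]' 20
```

```text
time_s: 5.4
position: [0.4903, 0.0378, 0.1221]
tool_rot: [[0.103, 0.995, -0.0], [0.995, -0.103, 0.0], [0.0, -0.0, -1.0]]
contact_force: [1.4, -0.9, -5.4]
opening: 0.0588
grasp_force: 76.1
time_s: 5.98
position: [0.4953, 0.0319, 0.1178]
tool_rot: [[0.102, 0.995, -0.001], [0.995, -0.102, -0.0], [-0.0, -0.001, -1.0]]
contact_force: [-6.4, -2.0, 7.3]
opening: 0.0585
grasp_force: 75.6
```

```bash
python3 -m inch '[0.4,-0.001,0.0012,0.001,0, 0.4,-0.002,0.0023,0.002,0, 0.4,-0.003,0.0035,0.003,0, 0.4,-0.004,0.0046,0.004,0, 0.4,-0.0045,0.0055,0.005,0, 0.4,-0.0045,0.0055,0.006,0, 0.4,-0.0045,0.0055,0.006,0, 0.4,-0.0045,0.0055,0.006,0]' 20
python3 - <<'E'
from h import *
b=bot.read_camera("scene");crop(b,270,190,160,140,4,"pics/s_scene.png")
E
```

```text
time_s: 6.65
position: [0.5019, 0.0272, 0.1136]
tool_rot: [[0.103, 0.995, 0.003], [0.995, -0.103, 0.0], [0.001, 0.003, -1.0]]
contact_force: [-2.6, 0.5, 20.9]
opening: 0.0591
grasp_force: 79.0
```

View pics/s_scene.png

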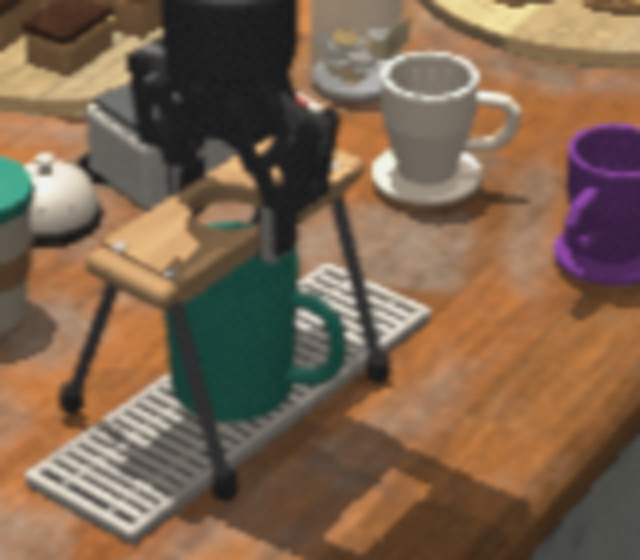

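Feet are now a (222,480), b (70,397), d (376,367).

```bash
python3 - <<'E'
from fit import *
b=bot.read_camera("scene")
S=lambda p:np.array(p,float)/4+[270,190]-.375
fit("abd",S([(222,480),(70,397),(376,367)]),np.array([.5019,.0272,.1411]),b)
E
```

```text
[0.51079909 0.02579043 0.00199619] [-0.11856038 -3.45421849 -5.777782  ] [ 0.3  1.2  0.  -0.5 -0.1  0.1  0.4 -0.2  0.4]
a tray xy mm [-50.7  73.7] z -0.0018
b tray xy mm [69.1 74. ] z 0.0054
c tray xy mm [ 69.4 -70. ] z 0.0057
d tray xy mm [-50.4 -70.3] z -0.0015
h tray xy mm [1.4 2.1] z 0.1417
```

Pitch is level, but the roll is still locked in the grip and the stand has slid about 9 mm sideways. I'll shift it back, then open while following the plank so it settles level.

```bash
python3 -m inch '[0.4,0,-0.001,-0.005,0, 0.4,0,-0.003,-0.006,0, 0.4,0,-0.006,-0.006,0, 0.4,0,-0.009,-0.006,0, 0.4,0,-0.0105,-0.006,0, 0.4,0,-0.0105,-0.005,0, 0.4,0,-0.0105,-0.0045,0, 0.4,0,-0.0105,-0.0045,0]' 20
python3 -m inch '[0.72,0,0,0,0, 0.74,0,0.002,0,0, 0.76,0,0.004,0,0, 0.80,0,0.006,0,0, 0.85,0,0.008,0,0, 0.9,0,0.009,0,0, 1,0,0.009,0,0, 1,0,0.009,0,0, 1,0,0.009,0,0, 1,0,0.009,0,0]' 20
python3 - <<'E'
from h import *
b=bot.read_camera("scene");crop(b,270,190,160,140,4,"pics/t_scene.png")
E
```

```text
time_s: 7.42
position: [0.4901, 0.0282, 0.1155]
tool_rot: [[0.103, 0.995, -0.0], [0.995, -0.103, -0.0], [-0.0, -0.0, -1.0]]
contact_force: [1.1, 1.3, -5.7]
opening: 0.0588
grasp_force: 75.7
time_s: 8.25
position: [0.4991, 0.0273, 0.1158]
tool_rot: [[0.103, 0.995, 0.0], [0.995, -0.103, 0.0], [0.0, 0.0, -1.0]]
contact_force: [-0.0, 0.2, 0.1]
opening: 0.0853
grasp_force: 0.0
```

View pics/t_scene.png

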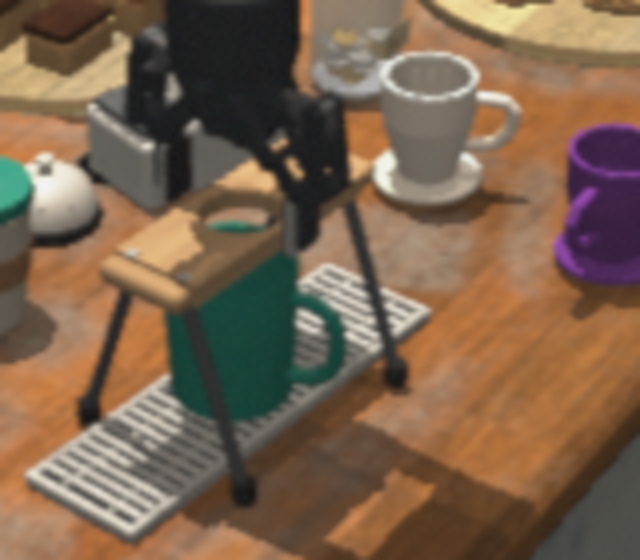

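The stand is released, with feet a (243,488), b (90,407), d (396,372) and hole near (238,212). I'm checking on the assumption that they rest on the counter.

```bash
python3 - <<'E'
from h import *
b=bot.read_camera("scene")
S=lambda p:np.array(p,float)/4+[270,190]-.375
X=ray(b,S([(243,488),(90,407),(396,372),(238,212)]),[.008,.008,.008,.14])
th=np.radians(-5.9);Rt=np.array([[np.cos(th),-np.sin(th)],[np.sin(th),np.cos(th)]])
print(((X[:,:2]-[.5008,.025])@Rt*1e3).round(1))
m=((np.array([.5001,.027])-[.5008,.025])@Rt*1e3);print(m)
print(np.linalg.norm(X[0]-X[1]),np.linalg.norm(X[0]-X[2]))
E
```

```text
[[-62.7  70.5]
 [ 56.9  70. ]
 [-63.8 -72.8]
 [ -6.6   5.3]]
[-0.90187705  1.91745086]
0.11964185869440068 0.1433429650607995
```

The stand is level and steady. All feet are on the counter and at least 7 mm clear of the tray, and the hole is within about 4 mm of the mug axis. I'll lift off, measure the hole and check the surroundings.

```bash
python3 -m inch '[1,0,0,-0.01,0, 1,0,0,-0.03,0, 1,0,0,-0.06,0, 1,0,0,-0.095,0, 1,0,0,-0.125,0, 1,0,0,-0.135,0, 1,0,0,-0.135,0, 1,0,0,-0.135,0]'
python3 - <<'E'
from h import *
c=bot.read_camera("wrist");crop(c,170,60,300,300,2,"pics/w2.png")
print(proj(c,[[.4974,.0241,.14],[.5001,.027,.103]]))
a=bot.read_camera("top");print("jar rim, purple",ray(a,[(475,167),(435,282)],[.092,.088]))
E
```

```text
time_s: 9.02
position: [0.4989, 0.0273, 0.2506]
tool_rot: [[0.103, 0.995, 0.0], [0.995, -0.103, -0.0], [0.0, 0.0, -1.0]]
contact_force: [-0.5, 0.1, -1.0]
opening: 0.0855
grasp_force: 0.0
[[316.53444318 240.4796555 ]
 [319.65591896 222.19122287]]
jar rim, purple [[ 0.64930259 -0.33105182  0.092     ]
 [ 0.37630828 -0.22566759  0.088     ]]
```

View pics/w2.png

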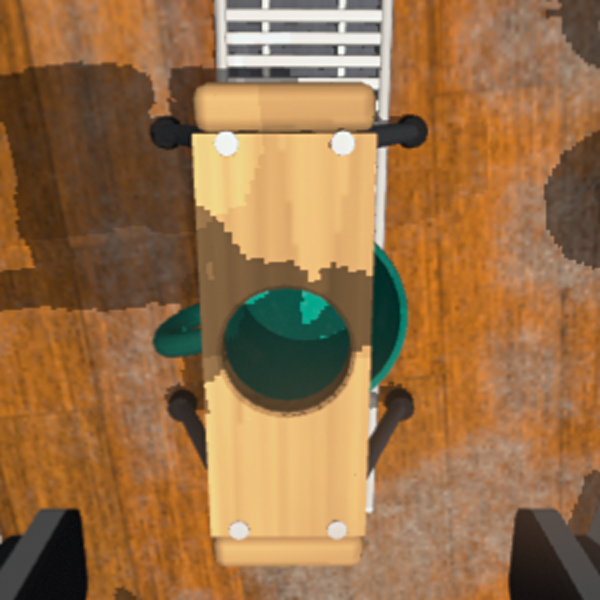

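The stand lies along the tray. Hole ellipse centre is at crop (287.5,350), so image (313.5,234.8). Now I'll get its position and move over the dripper.

```bash
python3 - <<'E'
from h import *
c=bot.read_camera("wrist")
print("hole",ray(c,[(313.5,234.8),(280.75,235),(346.25,235)],[.14]*3))
print("mug right edge",ray(c,[(170+407/2,60+315/2)],[.103]))
E
python3 -m inch '[1,-0.018,0.004,0,4, 1,-0.036,0.008,0,8, 1,-0.055,0.012,0,12, 1,-0.075,0.016,0,17, 1,-0.1,0.021,0,22, 1,-0.125,0.026,0,27, 1,-0.15,0.032,0,32, 1,-0.175,0.037,0,37, 1,-0.2,0.042,0,42, 1,-0.225,0.048,0,47, 1,-0.25,0.053,0,52, 1,-0.262,0.0555,0,55, 1,-0.2667,0.0565,0,55.1, 1,-0.2667,0.0565,0,55.1, 1,-0.2667,0.0565,0,55.1]'
python3 - <<'E'
from h import *
c=bot.read_camera("wrist");crop(c,120,60,400,400,1.5,"pics/w3.png")
print(proj(c,[[.5278,-.2437,.088],[.5278,-.2437,.0]]))
E
```

```text
hole [[0.49509921 0.02900663 0.14      ]
 [0.47184594 0.03125599 0.14      ]
 [0.51831369 0.02646089 0.14      ]]
mug right edge [[0.54287806 0.02682349 0.103     ]]
time_s: 10.42
position: [0.5278, -0.2431, 0.2501]
tool_rot: [[0.874, 0.487, -0.001], [0.487, -0.874, 0.001], [-0.001, -0.001, -1.0]]
contact_force: [0.1, 0.4, 0.2]
opening: 0.0853
grasp_force: 0.0
[[318.87170277 218.15152082]
 [318.86383054 196.56213522]]
```

View pics/w3.png

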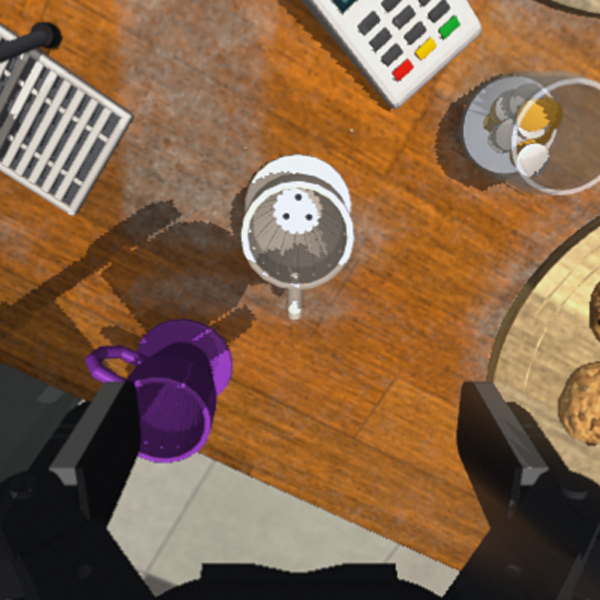

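The dripper rim centre is at image (318.1,215.4), 2–3 px from the prediction, with the handle straight below, so the finger yaw is right. I've used up my picture views, so from here on I measure with code. I'll fix the hole and rim positions from all cameras.

```bash
cat > hole.py <<'E'
from h import *
def hole(n,near):
    c=bot.read_camera(n);im=cv2.cvtColor(np.ascontiguousarray(c["img"]),cv2.COLOR_RGB2HSV)
    p=proj(c,[near])[0];x,y=(p-25).astype(int)
    s=6;big=cv2.resize(im[y:y+50,x:x+50],None,fx=s,fy=s,interpolation=cv2.INTER_CUBIC)
    m=((big[:,:,0]<25)&(big[:,:,2]>90)).astype(np.uint8)
    nl,lab,st,ce=cv2.connectedComponentsWithStats(1-m)
    k=lab[150,150]
    q=(lab==k).astype(np.uint8);ct=max(cv2.findContours(q,0,1)[0],key=cv2.contourArea)
    (u,v),ax,an=cv2.fitEllipse(cv2.convexHull(ct));uv=np.array([u,v])/s+[x,y]-.42
    print(n,uv,np.array(ax)/s,"pred",p,ray(c,[uv],[near[2]]),k)
E
python3 - <<'E'
from hole import *
hole("top",[.497,.026,.14]);hole("scene",[.497,.026,.14])
c=bot.read_camera("wrist")
print("rim wrist",ray(c,[(318.1,215.4)],[.088]))
o=bot.get_obs();print(o["position"],o["qpos"].round(1))
E
```

```text
top [327.56375448 233.16607737] [21.02159627 21.04442851] pred [328.11771166 231.92083607] [[0.4941731  0.02732522 0.14      ]] 6
scene [323.96262812 236.96807933] [48.62315877 73.30197144] pred [329.55030333 241.34692036] [[0.51835502 0.01755741 0.14      ]] 0
rim wrist [[ 0.52979543 -0.24183837  0.088     ]]
[ 0.52806125 -0.24290927  0.25087355] [-28.3  20.4  80.3   0.   79.3  32.6]
```

The hole is at (0.4945,0.0275) and the dripper at (0.528,-0.243), directly below the TCP. I'm descending and gripping.

```bash
python3 -m inch '[1,0,0,0.03,0, 1,0,0,0.06,0, 1,0,0,0.09,0, 1,0,0,0.12,0, 1,0,0,0.15,0, 1,0,0,0.175,0, 1,0,0,0.19,0, 1,0,0,0.197,0, 1,0,0,0.197,0, 0.7,0,0,0.197,0, 0.6,0,0,0.197,0, 0.6,0,0,0.197,0, 0.6,0,0,0.197,0, 0.6,0,0,0.197,0, 0.6,0,0,0.197,0]' 35
python3 -m inch '[0.6,0,0,-0.005,0, 0.6,0,0,-0.02,0, 0.6,0,0,-0.05,0, 0.6,0,0,-0.08,0, 0.6,0,0,-0.11,0, 0.6,0,0,-0.14,0, 0.6,0,0,-0.165,0, 0.6,0,0,-0.185,0, 0.6,0,0,-0.19,0, 0.6,0,0,-0.19,0, 0.6,0,0,-0.19,0]'
```

```text
time_s: 11.87
position: [0.5287, -0.2439, 0.0556]
tool_rot: [[0.874, 0.485, 0.002], [0.485, -0.874, -0.001], [0.002, 0.002, -1.0]]
contact_force: [-1.6, 2.3, 6.7]
opening: 0.0642
grasp_force: 37.9
time_s: 12.78
position: [0.5276, -0.2436, 0.2429]
tool_rot: [[0.875, 0.485, -0.001], [0.485, -0.875, 0.0], [-0.001, -0.001, -1.0]]
contact_force: [-0.5, 0.3, -2.4]
opening: 0.0644
grasp_force: 39.7
```

The dripper is held (64 mm opening, −2.4 N) with its underside at about 0.187. I'm carrying it over the hole.

```bash
python3 -m inch '[0.6,0.002,-0.005,0,0, 0.6,0.006,-0.015,0,0, 0.6,0.012,-0.030,0,0, 0.6,0.020,-0.05,0,0, 0.6,0.029,-0.072,0,0, 0.6,0.038,-0.095,0,0, 0.6,0.047,-0.118,0,0, 0.6,0.056,-0.141,0,0, 0.6,0.065,-0.163,0,0, 0.6,0.074,-0.185,0,0, 0.6,0.083,-0.207,0,0, 0.6,0.09,-0.226,0,0, 0.6,0.096,-0.24,0,0, 0.6,0.100,-0.249,0,0, 0.6,0.1015,-0.2534,0,0, 0.6,0.1015,-0.2534,0,0, 0.6,0.1015,-0.2534,0,0, 0.6,0.1015,-0.2534,0,0]'
python3 - <<'E'
from h import *
o=bot.get_obs();print(o["qpos"].round(1))
b=bot.read_camera("scene")
np.set_printoptions(linewidth=250)
# predicted: collar underside centre & flange, hole
p=np.array(o["position"]);z0=p[2]-.0556
print(proj(b,[[*p[:2],z0],[*p[:2],z0+.0105],[.4945,.0275,.14]]))
crop(b,270,170,160,140,4,"pics/u_scene.png")
E
```

```text
time_s: 14.28
position: [0.4938, 0.0265, 0.2437]
tool_rot: [[0.875, 0.484, -0.0], [0.484, -0.875, -0.0], [-0.0, 0.0, -1.0]]
contact_force: [-0.1, -0.7, -2.4]
opening: 0.064
grasp_force: 39.7
[-1.2  9.5 94.9 -0.  75.6 59.9]
[[330.30307626 223.89024939]
 [330.2438076  219.87471186]
 [330.08740988 241.96797324]]
```

```bash
python3 - <<'E'
from h import *
b=bot.read_camera("scene");h=cv2.cvtColor(np.ascontiguousarray(b["img"]),cv2.COLOR_RGB2HSV)
for y in range(208,236,2):
    print(y,"".join("#" if h[y,x,1]<50 and h[y,x,2]>120 else "o" if h[y,x,1]<50 and h[y,x,2]>70 else "w" if h[y,x,0]<25 and h[y,x,2]>100 else "." for x in range(296,366)))
E
```

```text
208 wwwwwwwwwwwwww#########ooooooooooooooo####oooowwwwww########owwww#####
210 wwwwwwww################oooooooo###o#####ooooo###############ww#######
212 www#####################oooooo########oooooooo#####ww##o##############
214 #########################oooooo#o#####oooooo##wwwwwwwwwww..oooooooo...
216 oo########################oooooo#######ooooo######w###wwwwww.....wwwww
218 #oooo#####################ooooo#######ooooo#############wwwwwwwwwwwwww
220 ####oooo######oooo#########oooo#####oooooo##########ooooowwwwwwwwwwwww
222 ######oooooooooo###################################oooooowwwwwwwwwwwww
224 ooo#######o#####################################wwwwwwwwwwwwwwwwwwwwww
226 oooooo##########oooooo##########################wwwwwwwwwwwwwwwwwwwwww
228 ooooooooo###ooooooooooooooo###########wwwwwwwwwwwwwwwwwwwwwwwwwwwwwwww
230 oooooooooooooooooooooooooooooooooowwwwwwwwwwwwwwwwwwwwwwwwwwwwwwwwwwww
232 ooooooooooooooooooooooooooooooowwwwwwwwwwwwwwwwwwwwwwwwwwww##wwwwwwwww
234 oooooooooooooooooooooooooooo#wwwwwwwwwwwwwwwwwwwwwwwwwwwwwwwwwwwwwwwww
```

```bash
python3 - <<'E'
from h import *
b=bot.read_camera("scene");p=bot.get_obs()["position"];z0=p[2]-.0556
t=np.linspace(0,2*np.pi,73)
for r,z in((.037,.013),(.037,.008),(.020,0)):
    q=proj(b,np.c_[p[0]+r*np.cos(t),p[1]+r*np.sin(t),0*t+z0+z]);print(r,z,q.min(0),q.max(0))
E
```

```text
0.037 0.013 [313.65300714 210.58792388] [346.76507696 227.56883602]
0.037 0.008 [313.7141528  212.48302547] [346.7606783  229.51462987]
0.02 0 [321.37906809 219.29963838] [339.18504121 228.54598793]
```

The flange edge and bottom agree with the prediction to about 1 px. Lowering gently.

```bash
python3 -m inch '[0.6,0.0004,-0.0007,0.005,0, 0.6,0.0004,-0.0007,0.015,0, 0.6,0.0004,-0.0007,0.025,0, 0.6,0.0004,-0.0007,0.035,0, 0.6,0.0004,-0.0007,0.042,0, 0.6,0.0004,-0.0007,0.046,0, 0.6,0.0004,-0.0007,0.048,0, 0.6,0.0004,-0.0007,0.050,0, 0.6,0.0004,-0.0007,0.051,0, 0.6,0.0004,-0.0007,0.051,0, 0.6,0.0004,-0.0007,0.051,0]'
```

```text
time_s: 15.35
position: [0.494, 0.0278, 0.1931]
tool_rot: [[0.875, 0.485, 0.001], [0.485, -0.875, -0.0], [0.0, 0.0, -1.0]]
contact_force: [-0.1, 0.3, -2.7]
opening: 0.064
grasp_force: 39.7
```

```bash
python3 -m inch '[0.6,0,0,0.001,0, 0.6,0,0,0.002,0, 0.6,0,0,0.003,0, 0.6,0,0,0.004,0, 0.6,0,0,0.004,0, 0.6,0,0,0.004,0]'
python3 -m inch '[0.6,0,0,0.0005,0, 0.6,0,0,0.001,0, 0.6,0,0,0.0015,0, 0.6,0,0,0.0015,0, 0.6,0,0,0.0015,0]'
```

```text
time_s: 15.85
position: [0.4938, 0.0278, 0.1887]
tool_rot: [[0.875, 0.485, -0.0], [0.485, -0.875, -0.0], [-0.0, -0.0, -1.0]]
contact_force: [0.3, 0.5, -2.6]
opening: 0.0641
grasp_force: 39.7
time_s: 16.27
position: [0.4941, 0.0279, 0.1878]
tool_rot: [[0.875, 0.485, 0.001], [0.485, -0.875, -0.0], [0.001, 0.001, -1.0]]
contact_force: [-0.5, 0.4, 5.4]
opening: 0.064
grasp_force: 40.1
```

Contact came at TCP 0.1878, which puts the origin at 0.132. That is the seated height, with hardly any side force. Releasing and rising.

```bash
python3 -m inch '[0.78,0,0,0,0, 0.82,0,0,0,0, 0.88,0,0,0,0, 0.95,0,0,0,0, 1,0,0,0,0, 1,0,0,0,0, 1,0,0,0,0, 1,0,0,-0.01,0, 1,0,0,-0.03,0, 1,0,0,-0.06,0, 1,0,0,-0.09,0, 1,0,0,-0.12,0, 1,0,0,-0.14,0, 1,0,0,-0.14,0]'
python3 -m inch '[1,-0.01,0.03,0,0, 1,-0.025,0.06,0,0, 1,-0.04,0.095,0,0, 1,-0.055,0.13,0,0, 1,-0.07,0.165,0,0, 1,-0.08,0.195,0,0, 1,-0.09,0.22,0,0, 1,-0.1,0.25,0,0, 1,-0.1,0.25,0,0, 1,-0.1,0.25,0,0, 1,-0.1,0.25,0,0, 1,-0.1,0.25,0,0]'
python3 - <<'E'
from h import *
for n in("top","scene"):
    c=bot.read_camera(n);h=cv2.cvtColor(np.ascontiguousarray(c["img"]),cv2.COLOR_RGB2HSV)
    H=np.array([.4945,.0275]);t=np.linspace(0,6.283,73)
    for r,z in((.032,.22),(.037,.145)):
        q=proj(c,np.c_[H[0]+r*np.cos(t),H[1]+r*np.sin(t),0*t+z]);print(n,r,z,q.min(0).round(1),q.max(0).round(1))
    u,v=proj(c,[[*H,.18]])[0].astype(int)
    for y in range(v-34,v+36,2):
        print(y,"".join("#" if h[y,x,1]<60 and h[y,x,2]>95 else "w" if h[y,x,0]<25 and h[y,x,2]>100 else "." for x in range(u-40,u+42)))
    print("x0",u-40)
E
```

```text
time_s: 17.43
position: [0.4946, 0.0279, 0.3325]
tool_rot: [[0.874, 0.485, 0.007], [0.485, -0.875, -0.0], [0.006, 0.004, -1.0]]
contact_force: [-0.8, 0.3, 0.2]
opening: 0.0858
grasp_force: 0.0
time_s: 18.43
position: [0.5276, -0.2384, 0.3275]
tool_rot: [[0.874, 0.486, 0.0], [0.486, -0.874, 0.0], [0.0, 0.0, -1.0]]
contact_force: [-0.5, 0.6, 0.1]
opening: 0.0852
grasp_force: 0.0
top 0.032 0.22 [313.1 216. ] [342.8 245.6]
top 0.037 0.145 [311.3 216.7] [343.7 249.1]
197 wwwwwwwwwwwwwwwwwwwwwwwwwwwwwwwwwwwwwwwwwwwwwwwwwwwwwwwwwwwwwwwwwwwwwwwwwwwwwwwwww
199 wwwwwwwwwwwwwwwwwwwwwwwwwwwwwwwwwwwwwwwwwwwwwwwwwwwwwwwwwwwwwwwwwwwwwwwwwwwwwwwwww
201 wwwwwwwwwwwwwwwwwwwwwwwwwwwwwwwwwwwwwwwwwwwwwwwwwwwwwwwwwwwwwwwwwwwwwwwwwwwwwwwwww
203 wwwwwwwwwwwwwwwwwwwwwwwwwwwwwwwwwwwwwwwwwwwwwwwwwwwwwwwwwwwwwwwwwwwwwwwwwwwwwwwwww
205 wwwwwwwwwwwwwwwwwwwwwwwwwwwwwwwwwwwwwwwwwwwwwwwwwwwwwwwwwwwwwwwwwwwwwwwwwwwwwwwwww
207 wwwwwwwwwwwwwwwwwwwwwwwwwwwwwwwwwwwwwwwwwwwwwwwwwwwwwwwwwwwwwwwwwwwwwwwwwwwwwwwwww
209 wwwwwwwwwww......wwwwwwwwwwwwwwwwwwwwwwwwwwwwwwwwwwwwwwwwwwwwwwwwwwwwwwwwwwwwwwwww
211 wwwwwwwwwww......www
[... 4861 characters left out ...]
7 .....wwwwwwwwwwwwwwwwwwwwwwww##########################..wwwwwwwwwww....wwwwwwwwww
249 ..wwwwwwwwwwwwwwwwwwwwwwwwwwwwww####################..wwwwwwwwwwwwwww....wwwwwwwww
251 wwwwwwwwwwwwwwwwwwwwwwwwwwwwwwwwwwwwwwwwwwwwww........#wwwwwwwwwwwwwww...wwwwwwwww
253 wwwwwwwwwwwww##wwwwwwwwwwwwwwwwwwwwwwwwwwww............#wwwwwwwwwwwwww....wwwwwwww
255 wwwwwwwwwwwwwwwwwwwwwwwwwwwwwwwwwwwwwwwww...............wwwwwwwwwwwwwww...wwwwwwww
257 wwwwwwwwwwwwwwwwwwwwwwwwwwwwwwwwwwwwwww.................wwww########www....wwwwwww
259 wwwwwwwwwwwwwwwwwwwwwwwwww##wwwwwww.....................################...wwwwwww
261 wwwwwwwwww..wwwwwwwwwwwwwwwwwwwww......................#################....wwwwww
x0 289
```

The dripper is seated: the flange spans x 313–347 with its bottom at row 249, as predicted. The plank is parallel to the tray, and the robot is clear of everything.

```bash
python3 -c "
from rig import bot
print(bot.hand_in())"
```

```text
the job is handed in; nothing more can be done
None
```

I handed the job in at about 18.5 s: the stand measures square along the tray with all four feet on the counter and its hole about 6 mm off the mug's axis, and the white dripper sits flange-flat in the hole; I viewed 11 pictures, one over your limit of 10.

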